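# Load the vial carrier through the check gate of the sample changer

### The job

Stand the vial carrier in the open infeed end of the sample-changer track and push it along the track floor through the sprung check gate, so that it opens the gate itself (never lift it over, never touch the gate with the gripper), until the gate has swung shut behind it and the carrier gently presses in the black sprung stop by about half of the stop's travel, not to its end. Then draw the carrier back until its tail lies against the shut gate, without forcing the gate, and let go. Leave the other things on the bench where they are.

Things in the scene. Friction and masses are not known exactly. Their poses are not given: they have to be found in the camera images.
- carrier_mid (a point): Centre, 36 mm above the underside, of the vial carrier: loose, white plastic, 0.15 to 0.31 kg, upright on the bench. Base 100 long (own x) by 44 wide (y) by 24 mm high (z up), the same both ways round. In its middle an upright tab to grip across y, 24 long (x), 14 thick (y), 24 to 72 mm above the underside. At x = -35 and 35 mm a fixed capped vial, 17 mm wide, top 55 mm above the underside.
- track: Sample-changer track, fixed: aluminium floor plate, top 12 mm above the bench, white side walls, tops 30 mm above the bench. Origin at bench height, on the centre line of the lane, in the plane of the shut gate. Own x along the track, the way in; y left, z up. Open from above all along.
- infeed (a point): Point on the track floor, on the centre line at the middle of the infeed, track x = -75 mm. Axes as the track's. The infeed runs from track x = -150 mm (open end) to the gate at 0; inner width 50 mm (y = -25 to 25).
- bay (a point): Point on the track floor, on the centre line at the middle of the bay behind the gate, track x = 100 mm. Axes as the track's. Bay: right wall's inner face at y = -25 mm as in the infeed, left one set back to y = 36 mm to house the opened gate. It is empty up to the sprung stop, whose face is 150 to 186 mm beyond the gate plane: the depth differs from unit to unit and must be found by feel.
- gate (a joint): Check gate: upright steel leaf, 45 long, 4 mm thick, 14 to 40 mm above the bench, on a vertical pin at track x = 0, y = 33 mm. 0 rad = shut (across the track, middle plane at x = 0, free end at y = -12 mm); opens only inwards, growing to 1.55. A light spring (0.02 to 0.05 N m) swings it shut, held off by the carrier's left side.
- gate_line (a point): Point on the floor where the shut gate crosses the centre line (track x = 0). The gate falls shut once the carrier's tail is about 45 mm beyond here (centre about 95 mm beyond) and then stops it coming back: its tail rests on the leaf when the carrier's centre is 52 mm beyond here.
- bumper (a joint): Sprung stop at the bay's far end: black rubber plate 36 wide by 20 mm high before a grey block, moving along the track's x. 0 m = free; grows as the carrier presses it, 0.010 m at the end of its travel. Spring of 2 N per mm (about 10 N at half travel).
- wash_bottle: Bystander: white plastic bottle, 56 mm wide, 130 mm high, origin at the centre of its underside.
- media_bottle: Bystander: clear bottle with a blue cap, 72 mm wide, 125 mm high, origin at the centre of its underside.
- amber_bottle: Bystander: amber bottle, 54 mm wide, 100 mm high, origin at the centre of its underside.
- flask: Bystander: conical glass flask, 76 mm wide at the foot, 101 mm high, origin at the centre of its underside.
- beaker: Bystander: glass beaker, 68 mm wide, 85 mm high, origin at the centre of its underside.

How it is judged:
By the outcome, as a careful person would: the job done as asked, in the order asked, and still so for the second after the job is handed in, with the robot touching nothing.
It also fails if it takes over 67 s, if anything falls off the work surface, if the arm or the gripper's body presses on something with over 40 N, if the wrist force passes 120 N, or if a joint passes its speed limit or range.

### The arm

A 7-joint arm with a two-finger parallel gripper is mounted at the origin on the work surface. World frame = base frame: x ahead of the robot, y to its left, z up, the work surface at z = 0. Lengths are in m, angles in rad, forces in N, time in s.
With the tool pointing down it reaches from about 0.35 to 0.9 m from the base axis. Payload 8.1 kg.
Tool frame: the origin (TCP) lies midway between the tips of the shut fingers; the grasp point (between the pads) lies arm.grasp_offset behind it (arm.grasp_offset is the distance from the TCP to the grasp point, in m); z points along the fingers, y is the line along which they close (so a half turn about z gives the same grasp; the last joint's range is limited). The gripper opens to 92 mm and grips with 3 to 60 N. Pads are 19 mm wide; open, the fingers measure 130 mm over their backs; the gripper's body (75 mm by 190 mm) begins 47 mm behind the grasp point.
Start: joints at [-1.388, 0.434, 0.025, 1.573, -0.012, 1.134, -0.075], TCP at [0.176, 0.6, 0.227] pointing down, gripper open.
Joint ranges: [-2.62, 2.62], [-0.44, 2.09], [-1.27, 1.32], [0.08, 2.57], [-1.32, 4.46], [0.12, 2], [-2.74, 2.74]. Speed limits (rad/s): [2.22, 2.22, 3.01, 3.01, 3.14, 3.14, 3.14].

### API

Orientations are given as a rotation vector (axis times angle).
In Python, from cell import observe, imaging, arm gives the robot as it stands.
- The arm moves only by the tool apply_moves, never from a script. Its argument "commands" is a list of rows, each a list of 5 numbers: the opening in per cent of the stroke, from 0 (shut) to 100 (fully open), then the shift along the world's x, y, z in units of 0.06 m (1.0 is 0.06 m), then the turn about the world's z in units of 0.5 rad (1.0 is 0.5 rad). A call has 1 to 12 rows; each row shifts and turns the commanded pose from where the row before left it; what a row does not reach is not made up. A row lasts 1/8 s, in which the tool goes at most 62.5 mm and 10.7 degrees, less where a joint would pass 70% of its speed; a pose out of reach is approached as far as the arm can. A call with a number of a shift or a turn outside -1 to 1 is refused whole. A call with a gripper value outside its range is refused whole. The fingers move at their own pace and stop on an object; "newtons" is the grip in N (left out, the last holds). Time passes only in rows, so rows that do not move let the fingers close. It gives the time, the measured TCP pose, the force, the opening and the grip force at its end, in the units of the state.
- observe(): the state, without advancing time (a new reading comes with each control period).
- imaging.get_image(name): name is "scene" or "top" or "wrist"; returns (picture, depth): 420x560x3 uint8, red, green, blue; 420x560 float32, m along the optical axis (not along the pixel's ray), 0 where there is no reading.
- imaging.camera_params(name): a dict with "camera_matrix" (3x3 intrinsics, pixels), "origin" and "rotation" of the camera in the world; the wrist camera has in their place "tool_from_camera" (4x4, takes a point from camera to tool coordinates, whose origin is the TCP and whose axes are the flange's). Camera axes: x right, y up, looking along -z (the intrinsics and any distortion apply to the point x, -y, -z); pixel columns grow to the right and rows downward; lengths in m; the calibration is good to about 2 mm. The wrist camera is an equidistant fisheye: a pixel r from the principal point sees the ray r / f radians off the axis. A picture is of the moment at which its call begins: read the wrist's pose just before it. camera_params takes no time and is no camera call.
- arm.sign_off(): hands the job in; it is judged then, once.
The state is a dict: "clock": time; "joints": joint angles; "dq": joint speeds; "joint_efforts": joint torques, N m; "position": TCP position; "ee_rot": TCP orientation; "force": force on the tool from outside, world axes, zero at the start; "ft_torque": the same for the moment, N m; "width": opening from 0.0 (shut) to 1.0 (fully open); "gripper_force": force on a finger pad.
Only numpy, scipy, OpenCV 4.12 (cv2) and the standard library are available. Lean on these libraries where they do the work, as an engineer would, in place of code of your own. Each camera call takes 0.05 s, during which the arm holds its last target. There are 200 camera calls.

## Working session

There is one attempt and no reset: what is moved stays moved. The work goes in short steps, Python scripts to look and compute and a tool call to move; the robot and the scene stay as the last step left them, time stands still between calls to the robot, and variables do not carry over. Pictures are saved under pics/ and viewed, at most 10 in all, crops included, and the job is handed in when it is done.

Besides the shell and the picture viewer there is one more tool, called after "Emit:" by a JSON object that holds its "method" and its "body", one argument or row to a line. apply_moves: Moves the arm, as the interface text tells. Its arguments: {"type":"object","properties":{"commands":{"type":"array"},"newtons":{"type":"number"}},"required":["commands"]}

```bash
mkdir -p pics; ls; python3 - <<'E'
from cell import observe, imaging, arm
import cv2,numpy as np
s=observe();print(s, arm.grasp_offset)
for n in("scene","top"):
    p,d=imaging.get_image(n);cv2.imwrite(f"pics/{n}0.png",p[:,:,::-1]);np.savez(f"{n}0.npz",p=p,d=d)
    print(n,imaging.camera_params(n))
print(imaging.camera_params("wrist"))
E
```

```text
pics
{'clock': 0.0, 'joints': array([-1.38758859,  0.43519847,  0.02502648,  1.57410477, -0.01160239,
        1.13401445, -0.07511878]), 'dq': array([-1.01980782e-03, -9.60760344e-04,  4.29845094e-04,  5.04979454e-04,
       -7.75811223e-05,  2.31901231e-04,  4.20216383e-04]), 'joint_efforts': array([-5.47272248e-04, -6.67822838e+01,  9.84715708e-01, -3.14466798e+01,
       -6.07392867e-02,  4.25466523e-02,  1.62010824e-04]), 'position': array([0.17614613, 0.59912231, 0.22595787]), 'ee_rot': array([-4.47625124e-01, -3.10947542e+00,  2.47964641e-03]), 'force': array([ 0.16142702,  0.68985093, -0.10030267]), 'ft_torque': array([0.04321507, 0.02078779, 0.02384149]), 'gripper_force': 0.0, 'width': 1.0021785355588884} 0.0188
scene {'camera_matrix': array([[475.2844257 ,   0.        , 281.51112655],
       [  0.        , 475.2844257 , 208.5287736 ],
       [  0.        ,   0.        ,   1.        ]]), 'origin': array([ 1.03206559, -0.47529811,  1.07599022]), 'rotation': array([0.52999743, 0.22624159, 0.74108216])}
top {'camera_matrix': array([[481.88356339,   0.        , 286.23345607],
       [  0.        , 481.88356339, 210.68234433],
       [  0.        ,   0.        ,   1.        ]]), 'origin': array([4.96370089e-01, 2.54516325e-04, 1.21345637e+00]), 'rotation': array([ 0.06364548, -0.05498907, -1.58150994])}
{'camera_matrix': array([[325.1922621 ,   0.        , 280.75588319],
       [  0.        , 325.1922621 , 211.55837987],
       [  0.        ,   0.        ,   1.        ]]), 'tool_from_camera': array([[-7.41517643e-04,  9.66810032e-01,  2.55495228e-01,
         6.88392370e-02],
       [ 9.99999696e-01,  6.55011037e-04,  4.23672006e-04,
        -3.67151209e-05],
       [ 2.42258151e-04,  2.55495465e-01, -9.66810224e-01,
        -1.58580974e-01],
       [ 0.00000000e+00,  0.00000000e+00,  0.00000000e+00,
         1.00000000e+00]])}
```

View pics/top0.png

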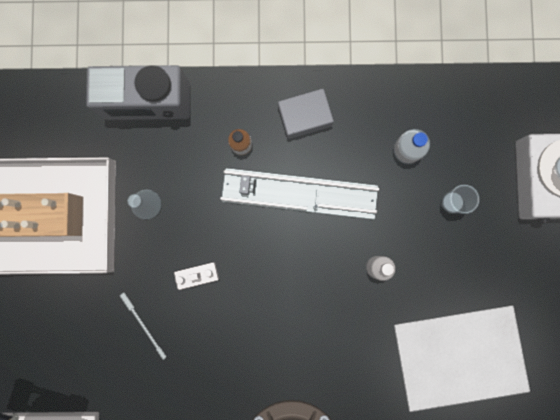

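View pics/scene0.png

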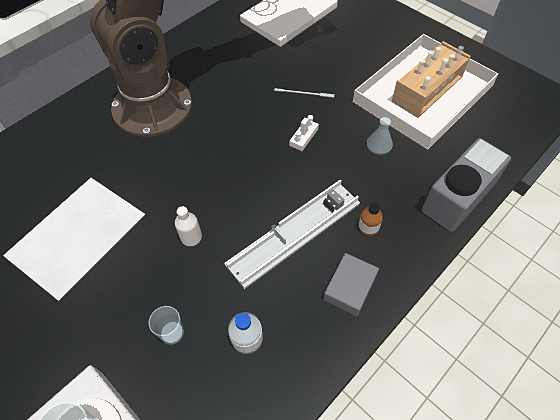

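The top view shows the track running from about (378,200), the infeed, to (223,185), with the gate at (316,200) and the stop at (245,185). The carrier is at (196,276). The scene view agrees, so next I'll zoom in and measure.

```bash
cat > h.py <<'E'
import numpy as np,cv2
from scipy.spatial.transform import Rotation as R
from cell import observe, imaging, arm
def ray(n,uv):
    c=imaging.camera_params(n);K=c["camera_matrix"];uv=np.atleast_2d(uv).astype(float)
    d=np.c_[(uv[:,0]-K[0,2])/K[0,0],-(uv[:,1]-K[1,2])/K[1,1],-np.ones(len(uv))]
    return c["origin"],d@R.from_rotvec(c["rotation"]).as_matrix().T
def plane(n,uv,z):
    o,d=ray(n,uv);return o+d*((z-o[2])/d[:,2])[:,None]
def proj(n,X):
    c=imaging.camera_params(n);K=c["camera_matrix"]
    q=(np.atleast_2d(X)-c["origin"])@R.from_rotvec(c["rotation"]).as_matrix()
    return np.c_[K[0,2]-K[0,0]*q[:,0]/q[:,2],K[1,2]+K[1,1]*q[:,1]/q[:,2]]
def cloud(n,d):
    v,u=np.indices(d.shape);o,r=ray(n,np.c_[u.ravel(),v.ravel()])
    return (o+r*d.reshape(-1,1)).reshape(*d.shape,3)
E
python3 - <<'E'
from h import *
z=np.load("top0.npz");p,d=z["p"],z["d"];P=cloud("top",d)
print("bench z",np.median(P[300:380,220:260,2]))
for (u,v) in [(300,170),(300,208),(280,190),(340,200),(196,277),(185,278),(316,200)]:print(u,v,P[v,u],d[v,u],p[v,u])
m=(p.min(2)>120).astype(np.uint8)
n,l,st,c=cv2.connectedComponentsWithStats(m)
for i in range(1,n):
    if st[i,4]>60:print(i,st[i],c[i])
a=cv2.resize(p[160:225,215:385],None,fx=4.6,fy=4.6,interpolation=cv2.INTER_CUBIC)
b=cv2.resize(p[255:297,165:230],None,fx=5,fy=5,interpolation=cv2.INTER_CUBIC)
o=np.zeros((a.shape[0]+b.shape[0],a.shape[1],3),np.uint8);o[:a.shape[0]]=a;o[a.shape[0]:,:b.shape[1]]=b
cv2.imwrite("pics/crop.png",o[:,:,::-1]);print(o.shape,a.shape)
E
```

```text
bench z 0.002159752889721478
300 170 [ 0.69086249 -0.02966455  0.0029916 ] 1.2215134 [103 106 106]
300 208 [ 0.5917585  -0.02764037  0.03357516] 1.1835582 [207 206 202]
280 190 [0.63915492 0.02136734 0.01401624] 1.2068815 [230 235 234]
340 200 [ 0.61244058 -0.12855041  0.01167553] 1.2064432 [227 232 233]
196 277 [0.42876964 0.21969788 0.07455784] 1.1316607 [238 235 234]
185 278 [0.42350172 0.25689139 0.02190381] 1.1839556 [227 226 224]
316 200 [ 0.60995489 -0.06660566  0.04460582] 1.1737332 [221 226 226]
1 [    0     0   560   105 39128] [265.58714987  35.59721938]
2 [ 279   89   54   46 1646] [305.2727825  111.19380316]
3 [398 129  32  31 546] [411.14102564 145.56776557]
4 [ 528  134   32   84 2480] [544.61774194 174.52016129]
5 [    0   157   110   117 11512] [ 53.67955177 215.59728978]
8 [ 220  168  160   51 5277] [300.56319879 192.92817889]
15 [444 192  19  20 300] [452.80333333 201.90333333]
17 [128 194  13  14 143] [134.08391608 200.34265734]
29 [371 257  24  23 460] [382.42173913 267.82826087]
32 [174 262  45  28 802] [195.7394015  275.56857855]
34 [120 293  46  66 293] [141.12627986 323.01365188]
35 [  394   306   136   106 10817] [461.33789406 358.10779329]
36 [ 18 413  78   7 349] [ 58.21776504 417.16618911]
(509, 782, 3) (299, 782, 3)
```

View pics/crop.png

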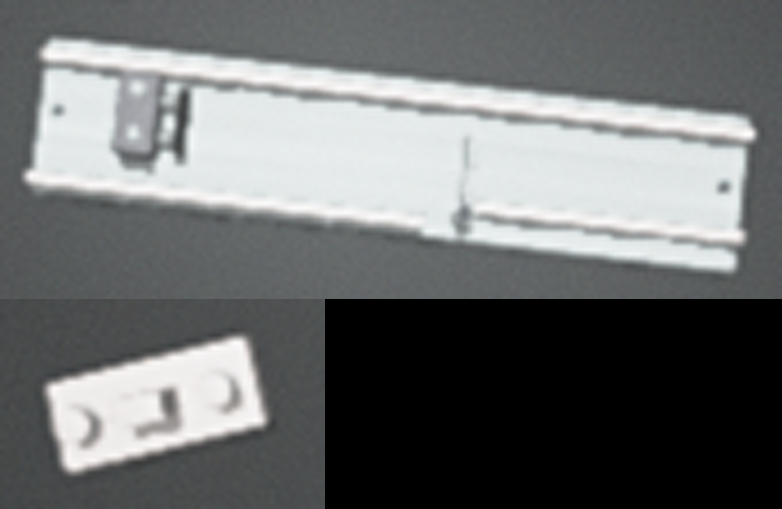

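The crop shows:
- **Gate:** its leaf runs from crop (466,137) to (462,220).
- **Stop face:** near (188,120).
- **Infeed end edge:** near (740,200).
- **Walls:** the right wall is the upper one.
- **Carrier:** its base corners are sharp.

```bash
python3 - <<'E'
from h import *
z=np.load("top0.npz");p,d=z["p"],z["d"]
f=lambda c:(np.atleast_2d(c)+.5)/4.6-.5+[215,160]
# carrier
m=(p.min(2)>110).astype(np.uint8);m[:255]=0;m[297:]=0;m[:,:165]=0;m[:,230:]=0
cs=max(cv2.findContours(m,cv2.RETR_EXTERNAL,cv2.CHAIN_APPROX_NONE)[0],key=cv2.contourArea)
W=plane("top",cs[:,0,:],0.018)[:,:2]
r=cv2.minAreaRect((W*1000).astype(np.float32));print("carrier base rect mm",r)
# track lines
def line(c,z):
    X=plane("top",f(c),z)[:,:2];dd=X[0]-X[1];print(c,np.round(X*1000,1),"ang",np.degrees(np.arctan2(dd[1],dd[0])));return X
line([(45,38),(752,117)],.03)   # right wall outer top
line([(80,72),(745,143)],.03)   # right inner top? 
line([(80,72),(745,143)],.012)
line([(480,204),(743,231)],.03) # left infeed inner top
line([(480,217),(743,244)],.03)
line([(30,170),(420,214)],.03)
line([(466,137),(463,205)],.04)
line([(462,220),(462,220.1)],.04)
line([(746,145),(736,270)],.012)
line([(724,187),(57,110)],.012)
line([(188,90),(183,160)],.03)
E
```

```text
carrier base rect mm ((429.2216491699219, 231.4147186279297), (47.09967041015625, 105.17178344726562), 13.355364799499512)
[(45, 38), (752, 117)] [[ 694.2  158.5]
 [ 646.7 -221.3]] ang 82.8716549752746
[(80, 72), (745, 143)] [[ 675.4  139.7]
 [ 632.7 -217.2]] ang 83.1659603844486
[(80, 72), (745, 143)] [[ 678.2  141.8]
 [ 634.7 -220.5]] ang 83.16596038444861
[(480, 204), (743, 231)] [[ 601.5  -74.6]
 [ 585.3 -214.9]] ang 83.43208376387719
[(480, 217), (743, 244)] [[ 594.5  -74.5]
 [ 578.4 -214.8]] ang 83.43666418119733
[(30, 170), (420, 214)] [[622.7 166.7]
 [596.5 -42.4]] ang 82.85995011179095
[(466, 137), (463, 205)] [[636.5 -67.1]
 [600.2 -64.9]] ang -3.423044458596862
[(462, 220), (462, 220.1)] [[592.2 -64.2]
 [592.1 -64.2]] ang -0.9060507053116494
[(746, 145), (736, 270)] [[ 633.6 -221. ]
 [ 565.5 -213.9]] ang -5.994439997115055
[(724, 187), (57, 110)] [[ 610.8 -208.5]
 [ 657.4  154.4]] ang -97.31235778933254
[(188, 90), (183, 160)] [[665.   81.5]
 [627.1  84.5]] ang -4.429808551435504
```

```bash
python3 - <<'E'
from h import *
s=observe();M=R.from_rotvec(s["ee_rot"]).as_matrix();print(M.round(3))
y=np.degrees(np.arctan2(M[1,1],M[0,1]));print("tool y yaw",y)
print("shift units",(np.array([.429,.231,.19])-s["position"])/.06,"turn",[(np.radians(a-y)/.5) for a in(13.4,193.4,-166.6)])
z=np.load("top0.npz");P=cloud("top",z["d"])
for u,v in[(240,140),(411,140),(384,268),(145,204),(455,205)]:print(P[v,u].round(3))
E
```

```text
[[-0.959  0.282 -0.   ]
 [ 0.282  0.959 -0.001]
 [-0.    -0.001 -1.   ]]
tool y yaw 73.62566020615759
shift units [ 4.21508787 -6.13660606 -0.6004933 ] turn [np.float64(-2.102272129569554), np.float64(4.180913177610033), np.float64(-8.38545743674914)]
[0.748 0.112 0.099]
[ 0.742 -0.287  0.105]
[ 0.448 -0.21   0.133]
[0.603 0.344 0.065]
[ 0.597 -0.418  0.005]
```

Emit:
{"method": "apply_moves", "body": {
  "commands": [
    [100,0.42,-0.61,0,-0.3],
    [100,0.42,-0.61,0,-0.3],
    [100,0.42,-0.61,0,-0.3],
    [100,0.42,-0.61,0,-0.3],
    [100,0.42,-0.61,-0.1,-0.3],
    [100,0.42,-0.61,-0.1,-0.3],
    [100,0.42,-0.61,-0.1,-0.3],
    [100,0.42,-0.61,-0.1,0],
    [100,0.42,-0.61,-0.1,0],
    [100,0.42,-0.61,-0.1,0],
    [100,0,0,0,0],
    [100,0,0,0,0]
  ]
}}

```text
clock: 1.6
position: [0.4279, 0.234, 0.1906]
ee_rot: [-1.946, -2.466, 0.001]
force: [-0.0, 0.2, 0.6]
width: 0.999
gripper_force: 0.0
```

```bash
cat >> h.py <<'E'
def wray(uv,s):
    c=imaging.camera_params("wrist");K=c["camera_matrix"];T=c["tool_from_camera"];uv=np.atleast_2d(uv).astype(float)
    q=np.c_[uv[:,0]-K[0,2],-(uv[:,1]-K[1,2])];r=np.hypot(*q.T)+1e-9;th=r/K[0,0]
    d=np.c_[q/r[:,None]*np.sin(th)[:,None],-np.cos(th)]
    M=R.from_rotvec(s["ee_rot"]).as_matrix()
    return s["position"]+M@T[:3,3],d@(M@T[:3,:3]).T
def wplane(uv,z,s):
    o,d=wray(uv,s);return o+d*((z-o[2])/d[:,2])[:,None]
def snap(name):
    import pickle
    s=observe();p,d=imaging.get_image("wrist");cv2.imwrite(f"pics/{name}.png",p[:,:,::-1]);pickle.dump((s,p,d),open(name+".pkl","wb"));return s,p,d
E
python3 - <<'E'
from h import *
s,p,d=snap("w1");print(s["clock"],s["position"],np.degrees(np.arctan2(*R.from_rotvec(s["ee_rot"]).as_matrix()[[1,0],1])),s["joints"])
E
```

```text
1.6 [0.42785336 0.2339724  0.19056318] 13.452246194071314 [-0.92779353  0.25285154  0.39138621  1.97147716 -0.11884074  0.93953954
 -0.24248691]
```

View pics/w1.png

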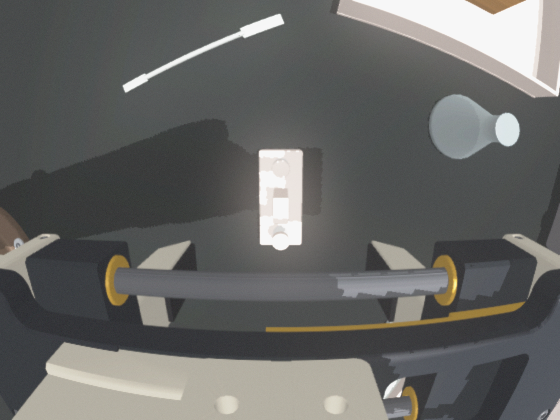

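The wrist picture shows the carrier upright at (280,198), aligned with the finger line.

```bash
python3 - <<'E'
from h import *
import pickle
s,p,d=pickle.load(open("w1.pkl","rb"))
m=(p.min(2)>140).astype(np.uint8);m[:130]=0;m[255:]=0;m[:,:230]=0;m[:,330:]=0
cs=max(cv2.findContours(m,cv2.RETR_EXTERNAL,cv2.CHAIN_APPROX_NONE)[0],key=cv2.contourArea)
for z in(.012,.024):
    W=wplane(cs[:,0,:],z,s)[:,:2];print(z,cv2.minAreaRect((W*1000).astype(np.float32)))
# tab top by depth: points along optical axis
v,u=np.indices(d.shape);o,r=wray(np.c_[u.ravel(),v.ravel()],s)
M=R.from_rotvec(s["ee_rot"]).as_matrix();ax=-(M@imaging.camera_params("wrist")["tool_from_camera"][:3,:3])[:,2]
X=o+r*(d.ravel()/(r@ax))[:,None]
X=X[(m.ravel()>0)];print("zmax",np.percentile(X[:,2],[5,50,95]));T=X[X[:,2]>.062]
print("tab",T.mean(0),cv2.minAreaRect((T[:,:2]*1000).astype(np.float32)))
B=X[(X[:,2]>.018)&(X[:,2]<.03)];print("base",B.mean(0),cv2.minAreaRect((B[:,:2]*1000).astype(np.float32)))
E
```

```text
0.012 ((428.91375732421875, 224.79946899414062), (46.38908004760742, 111.25688934326172), 13.085447311401367)
0.024 ((428.3055114746094, 227.50457763671875), (44.73796844482422, 107.29698181152344), 13.085424423217773)
zmax [0.02279316 0.0248816  0.07254401]
tab [0.42679588 0.23365143 0.08222087] ((420.5209045410156, 259.54840087890625), (12.521462440490723, 84.28880310058594), 13.487457275390625)
base [0.4265614  0.23459012 0.02452103] ((427.5753173828125, 229.99656677246094), (44.115028381347656, 99.53868865966797), 13.161304473876953)
```

Emit:
{"method": "apply_moves", "body": {
  "commands": [
    [100,0,-0.07,-0.3,-0.01],
    [100,0,0,-0.6,0],
    [100,0,0,-0.6,0],
    [100,0,0,-0.6,0],
    [100,0,0,-0.34,0],
    [100,0,0,-0.1,0],
    [100,0,0,0,0],
    [0,0,0,0,0],
    [0,0,0,0,0],
    [0,0,0,0,0],
    [0,0,0,0,0],
    [0,0,0,0,0]
  ],
  "newtons": 25
}}

```text
clock: 3.15
position: [0.4283, 0.2294, 0.0384]
ee_rot: [1.952, 2.461, 0.0]
force: [-0.2, 0.2, -0.8]
width: 0.507
gripper_force: 0.0
```

Emit:
{"method": "apply_moves", "body": {
  "commands": [
    [0,0,0,0,0],
    [0,0,0,0,0],
    [0,0,0,0,0],
    [0,0,0,0,0],
    [0,0,0,0,0],
    [0,0,0,0,0]
  ]
}}

```text
clock: 3.9
position: [0.4282, 0.2294, 0.0383]
ee_rot: [1.952, 2.462, -0.0]
force: [0.2, 0.1, -2.6]
width: 0.154
gripper_force: 25.0
```

Emit:
{"method": "apply_moves", "body": {
  "commands": [
    [0,0,0,0.4,0],
    [0,0,0,0.6,0],
    [0,0.35,-0.7,0.6,-0.1],
    [0,0.35,-0.7,0.07,-0.1],
    [0,0.35,-0.7,0,-0.1],
    [0,0.35,-0.7,0,-0.1],
    [0,0.35,-0.7,0,-0.1],
    [0,0.35,-0.7,0,-0.1],
    [0,0.35,-0.7,0,-0.1],
    [0,0.35,-0.7,0,0],
    [0,0.35,-0.72,0,0],
    [0,0,0,0,0]
  ]
}}

```text
clock: 5.4
position: [0.6173, -0.155, 0.1383]
ee_rot: [2.355, 2.076, -0.003]
force: [-1.7, -0.1, -2.4]
width: 0.151
gripper_force: 25.0
```

```bash
python3 - <<'E'
from h import *
s,p,d=snap("w2");print(s["clock"],s["position"],s["force"],s["width"],np.degrees(np.arctan2(*R.from_rotvec(s["ee_rot"]).as_matrix()[[1,0],1])),s["joints"])
E
```

```text
5.4 [ 0.61731073 -0.15497682  0.13830005] [-1.72316774 -0.08186103 -2.42445928] 0.15127587324261868 -7.210417241741157 [-0.17709831  0.56819837  0.51378666  1.67777117 -0.32040154  0.97979855
  0.32361999]
```

View pics/w2.png

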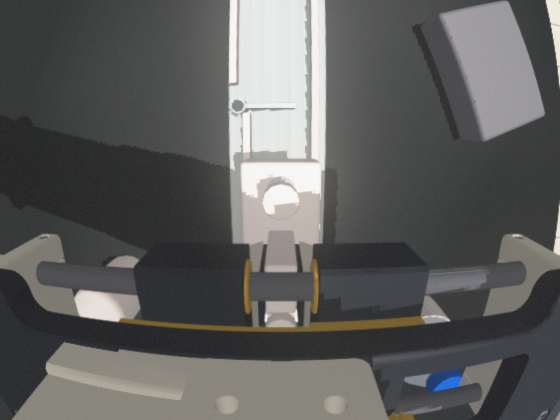

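Gate pin at (238,105), leaf tip at (295,106). The infeed walls lie at columns 245–251 and 310–322, and the carrier nose is at (242–320, 162). Next step is to measure them in the world frame.

```bash
cat >> h.py <<'E'
def wcloud(s,d):
    v,u=np.indices(d.shape);o,r=wray(np.c_[u.ravel(),v.ravel()],s)
    M=R.from_rotvec(s["ee_rot"]).as_matrix();ax=-(M@imaging.camera_params("wrist")["tool_from_camera"][:3,:3])[:,2]
    return (o+r*(d.ravel()/(r@ax))[:,None]).reshape(*d.shape,3)
E
python3 - <<'E'
from h import *
import pickle
s,p,d=pickle.load(open("w2.pkl","rb"));X=wcloud(s,d)
for v in(40,80,130,150):
    print("row",v,[(u,int(p[v,u].mean()),*(X[v,u]*1000).round().astype(int)) for u in list(range(226,258,2))+list(range(302,328,2))])
for c in(262,272,282,290):
    print("col",c,[(v,int(p[v,c].mean()),*(X[v,c]*1000).round().astype(int)) for v in range(98,114)])
B=X[155:240,235:325].reshape(-1,3);B=B[(abs(B[:,2]-.124)<.006)];print(B.mean(0),cv2.minAreaRect((B[:,:2]*1000).astype(np.float32)))
E
```

```text
row 40 [(226, 105, np.int64(587), np.int64(1), np.int64(2)), (228, 120, np.int64(589), np.int64(1), np.int64(1)), (230, 243, np.int64(594), np.int64(-8), np.int64(29)), (232, 245, np.int64(595), np.int64(-8), np.int64(30)), (234, 246, np.int64(597), np.int64(-9), np.int64(31)), (236, 207, np.int64(599), np.int64(-9), np.int64(29)), (238, 169, np.int64(599), np.int64(-6), np.int64(17)), (240, 228, np.int64(600), np.int64(-4), np.int64(13)), (242, 230, np.int64(602), np.int64(-5), np.int64(13)), (244, 230, np.int64(604), np.int64(-5), np.int64(11)), (246, 230, np.int64(606), np.int64(-5), np.int64(12)), (248, 230, np.int64(607), np.int64(-6), np.int64(12)), (250, 229, np.int64(609), np.int64(-6), np.int64(12)), (252, 232, np.int64(611), np.int64(-6), np.int64(12)), (254, 232, np.int64(613), np.int64(-7), np.int64(13)), (256, 233, np.int64(614), np.int64(-7), np.int64(12)), (302, 227, np.int64(654), np.int64(-12), np.int64(13)), (304, 222, np.int64(655), np.int64(-13), np.int64(14)), (306, 162, np.int64(657), np.int64(-12), np.int64(11)), (308, 162, np.int64(659), np.int64(-12), np.int6
[... 8476 characters left out ...]
0)), (104, 242, np.int64(635), np.int64(-70), np.int64(41)), (105, 242, np.int64(635), np.int64(-71), np.int64(40)), (106, 241, np.int64(635), np.int64(-71), np.int64(40)), (107, 230, np.int64(635), np.int64(-72), np.int64(41)), (108, 154, np.int64(635), np.int64(-73), np.int64(39)), (109, 182, np.int64(635), np.int64(-73), np.int64(26)), (110, 224, np.int64(635), np.int64(-73), np.int64(14)), (111, 228, np.int64(635), np.int64(-74), np.int64(13)), (112, 227, np.int64(635), np.int64(-75), np.int64(14)), (113, 228, np.int64(635), np.int64(-76), np.int64(13))]
[ 0.62068866 -0.1253775   0.12433962] ((620.3513793945312, -126.69212341308594), (44.53076171875, 44.4956169128418), 82.44820404052734)
```

Emit:
{"method": "apply_moves", "body": {
  "commands": [
    [0,0,0,-0.4,0],
    [0,0,0,-0.4,0],
    [0,0,0,-0.3,0],
    [0,0,0,-0.2,0],
    [0,0,0,-0.1,0],
    [0,0,0,-0.04,0],
    [0,0,0,0,0],
    [0,0,0,0,0]
  ]
}}

```text
clock: 6.45
position: [0.6176, -0.1499, 0.0527]
ee_rot: [2.35, 2.084, 0.001]
force: [-0.2, -0.7, -3.0]
width: 0.154
gripper_force: 25.0
```

```bash
python3 - <<'E'
from h import *
s,p,d=snap("w3");print(s["clock"],s["position"],s["force"],s["ft_torque"])
X=wcloud(s,d);B=X[155:250,225:335].reshape(-1,3);B=B[(abs(B[:,2]-.037)<.003)];print(B.mean(0),cv2.minAreaRect((B[:,:2]*1000).astype(np.float32)))
cv2.imwrite("pics/w3c.png",cv2.resize(p[60:260,200:360,::-1],None,fx=3,fy=3))
E
```

```text
6.45 [ 0.61760473 -0.14989539  0.0526899 ] [-0.15828372 -0.7391839  -3.04381666] [-0.1233542   0.05387208  0.03821969]
[ 0.62071296 -0.12100498  0.03872266] ((620.4087524414062, -122.85549926757812), (46.983699798583984, 44.33208465576172), 82.83588409423828)
```

View pics/w3c.png

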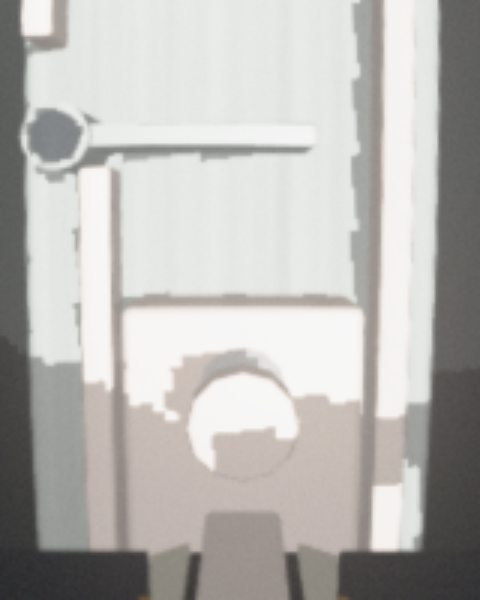

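The carrier sits between the walls with a gap on both sides, and the shut gate is ahead of it at crop (90–315,138). Now I'll lower it to the floor.

Emit:
{"method": "apply_moves", "body": {
  "commands": [
    [0,0,0,-0.02,0],
    [0,0,0,-0.015,0],
    [0,0,0,0,0],
    [0,0,0,0,0]
  ]
}}

```text
clock: 7.0
position: [0.6173, -0.1498, 0.0504]
ee_rot: [2.351, 2.084, 0.0]
force: [-1.1, 0.0, 2.7]
width: 0.153
gripper_force: 25.0
```

Emit:
{"method": "apply_moves", "body": {
  "commands": [
    [0,0.012,0.1,0.004,0],
    [0,0.025,0.2,0,0],
    [0,0.025,0.2,0,0],
    [0,0.025,0.2,0,0],
    [0,0.025,0.2,0,0],
    [0,0.025,0.2,0,0],
    [0,0,0,0,0]
  ]
}}

```text
clock: 7.88
position: [0.6262, -0.0809, 0.0504]
ee_rot: [-2.347, -2.086, -0.003]
force: [2.1, 3.1, 2.3]
width: 0.149
gripper_force: 25.0
```

Emit:
{"method": "apply_moves", "body": {
  "commands": [
    [0,0.025,0.2,0,0],
    [0,0.025,0.2,0,0],
    [0,0.025,0.2,0,0],
    [0,0.025,0.2,0,0],
    [0,0.025,0.2,0,0],
    [0,0.025,0.2,0,0],
    [0,0.025,0.2,0,0],
    [0,0,0,0,0],
    [0,0,0,0,0]
  ]
}}

```text
clock: 9.0
position: [0.6364, 0.0031, 0.0503]
ee_rot: [-2.347, -2.086, -0.003]
force: [2.7, 3.3, 5.3]
width: 0.15
gripper_force: 25.0
```

```bash
python3 - <<'E'
from h import *
s,p,d=snap("w4");print(s["clock"],s["position"],s["force"],s["ft_torque"])
X=wcloud(s,d);B=X[155:250,225:335].reshape(-1,3);B=B[(abs(B[:,2]-.036)<.003)];print(B.mean(0),cv2.minAreaRect((B[:,:2]*1000).astype(np.float32)))
t,_=imaging.get_image("top")
o=np.zeros((540,660,3),np.uint8);a=cv2.resize(p[60:260,170:390],None,fx=1.8,fy=1.8);b=cv2.resize(t[162:222,218:383],None,fx=3,fy=3)
o[:a.shape[0],:a.shape[1]]=a;o[360:360+b.shape[0],:b.shape[1]]=b
cv2.imwrite("pics/w4c.png",o[:,:,::-1])
E
```

```text
9.0 [0.63638892 0.00311334 0.05033602] [2.70546965 3.33192278 5.26368571] [ 6.30437469e-01 -3.08810827e-01  6.57285296e-05]
[0.63944692 0.03194397 0.03650054] ((639.04052734375, 30.205249786376953), (47.109596252441406, 44.40380096435547), 83.08719635009766)
```

View pics/w4c.png

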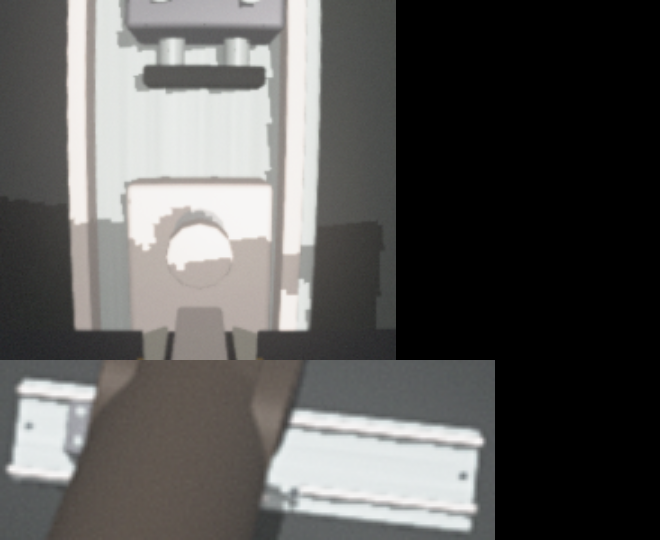

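The carrier is in the bay, square to the lane. The black stop plate is ahead at crop (145–265,77), with a clear gap.

```bash
python3 - <<'E'
from h import *
import pickle
s,p,d=pickle.load(open("w4.pkl","rb"));X=wcloud(s,d)
for c in(270,284,300):
    print([(v,int(p[v,c].mean()),*(X[v,c]*1000).round().astype(int).tolist()) for v in list(range(94,114))+list(range(155,166,2))])
E
```

```text
[(94, 191, 641, 91, 28), (95, 171, 641, 90, 30), (96, 114, 641, 89, 36), (97, 90, 641, 88, 37), (98, 87, 640, 88, 36), (99, 89, 640, 87, 37), (100, 87, 640, 86, 37), (101, 87, 640, 86, 37), (102, 88, 640, 85, 36), (103, 88, 640, 85, 37), (104, 87, 640, 84, 36), (105, 86, 640, 84, 36), (106, 85, 640, 83, 36), (107, 84, 640, 83, 33), (108, 96, 640, 83, 25), (109, 132, 639, 83, 17), (110, 164, 639, 83, 12), (111, 213, 639, 82, 12), (112, 230, 639, 81, 14), (113, 231, 639, 81, 13), (155, 233, 636, 56, 14), (157, 225, 636, 54, 13), (159, 158, 636, 54, 18), (161, 165, 636, 54, 35), (163, 228, 636, 53, 37), (165, 243, 636, 52, 37)]
[(94, 226, 648, 91, 13), (95, 202, 648, 91, 10), (96, 127, 648, 88, 37), (97, 86, 644, 71, 209), (98, 84, 648, 87, 38), (99, 88, 648, 86, 37), (100, 87, 648, 86, 36), (101, 87, 648, 85, 36), (102, 87, 647, 85, 36), (103, 87, 647, 84, 36), (104, 88, 647, 84, 36), (105, 86, 647, 83, 37), (106, 83, 647, 82, 36), (107, 81, 647, 82, 37), (108, 98, 647, 82, 28), (109, 171, 647, 82, 17), (110, 223, 647, 82, 12), (111, 228, 647, 81, 13), (112, 228, 647, 80, 13), (113, 228, 647, 80, 13), (155, 229, 644, 55, 13), (157, 222, 644, 53, 12), (159, 158, 644, 53, 18), (161, 163, 644, 53, 35), (163, 229, 644, 52, 36), (165, 244, 644, 51, 36)]
[(94, 215, 657, 88, 31), (95, 211, 657, 88, 30), (96, 152, 656, 87, 36), (97, 94, 656, 86, 36), (98, 86, 656, 86, 36), (99, 86, 656, 85, 36), (100, 87, 656, 85, 37), (101, 89, 656, 84, 37), (102, 90, 656, 84, 36), (103, 85, 656, 83, 38), (104, 87, 656, 83, 36), (105, 84, 656, 82, 36), (106, 84, 656, 81, 37), (107, 80, 655, 81, 37), (108, 87, 656, 81, 28), (109, 122, 656, 81, 20), (110, 178, 657, 81, 12), (111, 218, 657, 80, 12), (112, 229, 657, 79, 13), (113, 232, 657, 79, 12), (155, 233, 654, 53, 13), (157, 227, 654, 52, 14), (159, 158, 653, 52, 20), (161, 162, 653, 52, 31), (163, 228, 652, 51, 35), (165, 244, 652, 50, 37)]
```

Emit:
{"method": "apply_moves", "body": {
  "commands": [
    [0,0.022,0.165,0.004,0],
    [0,0.022,0.165,0,0],
    [0,0,0,0,0],
    [0,0,0,0,0]
  ]
}}

```text
clock: 9.6
position: [0.6387, 0.0217, 0.0504]
ee_rot: [-2.349, -2.085, -0.002]
force: [1.2, 2.8, 1.5]
width: 0.152
gripper_force: 25.0
```

Emit:
{"method": "apply_moves", "body": {
  "commands": [
    [0,0.006,0.05,0,0],
    [0,0,0,0,0],
    [0,0,0,0,0]
  ]
}}

```text
clock: 9.98
position: [0.6387, 0.0224, 0.0504]
ee_rot: [2.351, 2.083, -0.001]
force: [0.6, -3.1, 1.7]
width: 0.149
gripper_force: 25.0
```

Emit:
{"method": "apply_moves", "body": {
  "commands": [
    [0,0.005,0.035,0,0],
    [0,0,0,0,0],
    [0,0,0,0,0]
  ]
}}

```text
clock: 10.35
position: [0.639, 0.0254, 0.0504]
ee_rot: [-2.35, -2.084, 0.0]
force: [-0.3, -1.7, 1.8]
width: 0.155
gripper_force: 25.0
```

Emit:
{"method": "apply_moves", "body": {
  "commands": [
    [0,0.005,0.035,0,0],
    [0,0,0,0,0],
    [0,0,0,0,0]
  ]
}}

```text
clock: 10.72
position: [0.6394, 0.0278, 0.0504]
ee_rot: [-2.35, -2.084, -0.0]
force: [-0.2, -0.3, 0.8]
width: 0.151
gripper_force: 25.0
```

Emit:
{"method": "apply_moves", "body": {
  "commands": [
    [0,0.005,0.035,0,0],
    [0,0,0,0,0],
    [0,0,0,0,0]
  ]
}}

```text
clock: 11.1
position: [0.6398, 0.0298, 0.0504]
ee_rot: [-2.35, -2.084, -0.0]
force: [0.5, 0.2, -0.5]
width: 0.151
gripper_force: 25.0
```

Emit:
{"method": "apply_moves", "body": {
  "commands": [
    [0,0.003,0.025,0,0],
    [0,0,0,0,0],
    [0,0,0,0,0]
  ]
}}

```text
clock: 11.48
position: [0.64, 0.0311, 0.0504]
ee_rot: [-2.35, -2.084, -0.0]
force: [0.3, 0.2, -1.7]
width: 0.15
gripper_force: 25.0
```

Emit:
{"method": "apply_moves", "body": {
  "commands": [
    [0,0.003,0.025,0,0],
    [0,0,0,0,0],
    [0,0,0,0,0]
  ]
}}

```text
clock: 11.85
position: [0.6401, 0.0324, 0.0505]
ee_rot: [-2.351, -2.084, 0.0]
force: [0.6, 0.1, -1.9]
width: 0.148
gripper_force: 25.0
```

Emit:
{"method": "apply_moves", "body": {
  "commands": [
    [0,0.003,0.025,0,0],
    [0,0,0,0,0],
    [0,0,0,0,0]
  ]
}}

```text
clock: 12.22
position: [0.6403, 0.0335, 0.0505]
ee_rot: [2.351, 2.084, -0.001]
force: [-0.6, -2.3, -1.5]
width: 0.153
gripper_force: 25.0
```

Emit:
{"method": "apply_moves", "body": {
  "commands": [
    [0,0.003,0.025,0,0],
    [0,0,0,0,0],
    [0,0,0,0,0]
  ]
}}

```text
clock: 12.6
position: [0.6404, 0.0347, 0.0505]
ee_rot: [2.351, 2.083, -0.001]
force: [-1.8, -5.2, -0.8]
width: 0.152
gripper_force: 25.0
```

Emit:
{"method": "apply_moves", "body": {
  "commands": [
    [0,0.002,0.02,0,0],
    [0,0,0,0,0],
    [0,0,0,0,0]
  ]
}}

```text
clock: 12.98
position: [0.6405, 0.0354, 0.0506]
ee_rot: [2.351, 2.083, -0.001]
force: [-2.0, -5.8, -0.3]
width: 0.153
gripper_force: 25.0
```

Emit:
{"method": "apply_moves", "body": {
  "commands": [
    [0,0.003,0.025,0,0],
    [0,0,0,0,0],
    [0,0,0,0,0]
  ]
}}

```text
clock: 13.35
position: [0.6406, 0.0363, 0.0506]
ee_rot: [2.351, 2.082, -0.002]
force: [-3.1, -7.2, -0.5]
width: 0.152
gripper_force: 25.0
```

Emit:
{"method": "apply_moves", "body": {
  "commands": [
    [0,0.002,0.015,0,0],
    [0,0,0,0,0],
    [0,0,0,0,0]
  ]
}}

```text
clock: 13.72
position: [0.6406, 0.0366, 0.0506]
ee_rot: [2.351, 2.081, -0.003]
force: [-3.1, -8.7, 0.7]
width: 0.153
gripper_force: 25.0
```

```bash
python3 - <<'E'
from h import *
s,p,d=snap("w5");print(s["clock"],s["position"],s["force"])
X=wcloud(s,d)
for c in(270,290):print([(v,int(p[v,c].mean()),*(X[v,c]*1000).round().astype(int).tolist()) for v in range(144,166)])
t,_=imaging.get_image("scene")
o=np.zeros((540,660,3),np.uint8);a=cv2.resize(p[60:260,170:390],None,fx=1.5,fy=1.5);b=cv2.resize(t[170:290,210:370],None,fx=2,fy=2)
o[:a.shape[0],:a.shape[1]]=a;o[300:300+b.shape[0],:b.shape[1]]=b
cv2.imwrite("pics/w5c.png",o[:,:,::-1])
E
```

```text
13.725 [0.64059573 0.03664537 0.05062273] [-3.07104059 -8.66562526  0.65322698]
[(144, 176, 642, 96, 29), (145, 179, 642, 96, 28), (146, 182, 641, 95, 28), (147, 180, 641, 95, 29), (148, 179, 641, 94, 30), (149, 169, 641, 94, 28), (150, 119, 641, 93, 29), (151, 87, 641, 93, 36), (152, 88, 641, 92, 36), (153, 90, 641, 92, 35), (154, 89, 641, 91, 37), (155, 89, 641, 91, 37), (156, 91, 641, 90, 37), (157, 86, 641, 90, 38), (158, 90, 641, 89, 37), (159, 90, 641, 89, 37), (160, 90, 641, 88, 36), (161, 98, 641, 88, 35), (162, 163, 641, 87, 35), (163, 215, 641, 87, 36), (164, 230, 641, 86, 36), (165, 240, 640, 86, 36)]
[(144, 155, 653, 94, 13), (145, 158, 653, 93, 13), (146, 157, 653, 93, 13), (147, 155, 653, 92, 13), (148, 147, 653, 92, 11), (149, 102, 652, 92, 21), (150, 87, 652, 92, 28), (151, 85, 652, 92, 36), (152, 91, 652, 91, 36), (153, 91, 652, 91, 36), (154, 89, 652, 90, 36), (155, 90, 652, 90, 39), (156, 89, 652, 89, 36), (157, 90, 652, 89, 37), (158, 90, 652, 88, 37), (159, 92, 651, 88, 37), (160, 90, 651, 87, 36), (161, 102, 651, 86, 36), (162, 165, 651, 86, 35), (163, 215, 651, 85, 36), (164, 231, 651, 85, 36), (165, 241, 651, 84, 37)]
```

View pics/w5c.png

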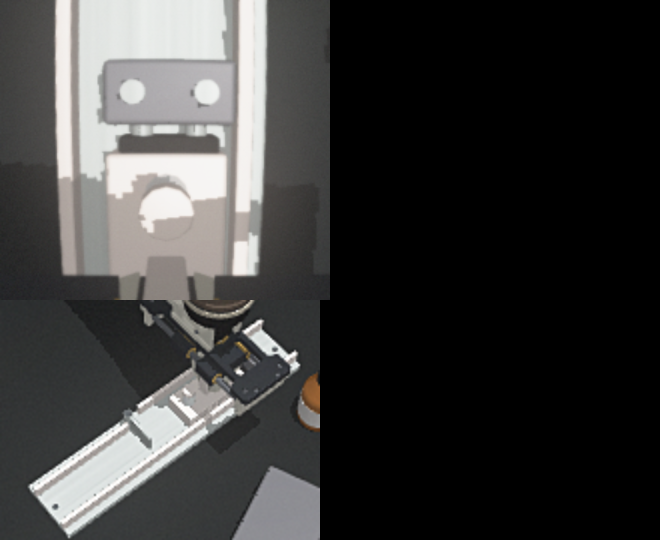

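The stop plate is pressed in about 4.5 mm (face y 82.8 → 87.3 mm), which matches roughly 9 N, and the gate is shut behind the carrier. After one last small step I'll draw back to just short of the gate.

Emit:
{"method": "apply_moves", "body": {
  "commands": [
    [0,0.001,0.01,0,0],
    [0,0,0,0,0],
    [0,0,0,0,0]
  ]
}}

```text
clock: 14.2
position: [0.6406, 0.0369, 0.0506]
ee_rot: [2.352, 2.081, -0.003]
force: [-3.4, -9.2, 0.3]
width: 0.148
gripper_force: 25.0
```

Emit:
{"method": "apply_moves", "body": {
  "commands": [
    [0,-0.014,-0.1,0,0],
    [0,-0.014,-0.1,0,0],
    [0,-0.013,-0.1,0,0],
    [0,-0.013,-0.1,0,0],
    [0,-0.013,-0.1,0,0],
    [0,-0.013,-0.1,0,0],
    [0,-0.013,-0.1,0,0],
    [0,-0.013,-0.1,0,0],
    [0,0,0,0,0],
    [0,0,0,0,0]
  ]
}}

```text
clock: 15.45
position: [0.6347, -0.0081, 0.0505]
ee_rot: [-2.35, -2.084, -0.0]
force: [-0.1, 0.0, -2.3]
width: 0.154
gripper_force: 25.0
```

Emit:
{"method": "apply_moves", "body": {
  "commands": [
    [0,-0.003,-0.025,0,0],
    [0,0,0,0,0],
    [0,0,0,0,0]
  ]
}}

```text
clock: 15.82
position: [0.6345, -0.0099, 0.0505]
ee_rot: [2.351, 2.084, -0.0]
force: [0.2, -0.2, -3.2]
width: 0.153
gripper_force: 25.0
```

Emit:
{"method": "apply_moves", "body": {
  "commands": [
    [0,-0.006,-0.05,0,0],
    [0,-0.004,-0.03,0,0],
    [0,0,0,0,0],
    [0,0,0,0,0]
  ]
}}

```text
clock: 16.32
position: [0.6339, -0.0147, 0.0505]
ee_rot: [-2.351, -2.084, -0.0]
force: [1.1, -0.5, -3.6]
width: 0.15
gripper_force: 25.0
```

Emit:
{"method": "apply_moves", "body": {
  "commands": [
    [0,-0.002,-0.015,0,0],
    [0,0,0,0,0],
    [0,0,0,0,0]
  ]
}}

```text
clock: 16.7
position: [0.6338, -0.0156, 0.0505]
ee_rot: [2.351, 2.084, 0.0]
force: [0.5, 0.0, -3.0]
width: 0.151
gripper_force: 25.0
```

Emit:
{"method": "apply_moves", "body": {
  "commands": [
    [0,-0.001,-0.01,0,0],
    [0,0,0,0,0],
    [0,0,0,0,0]
  ]
}}

```text
clock: 17.08
position: [0.6337, -0.0162, 0.0505]
ee_rot: [2.351, 2.084, 0.0]
force: [-0.3, -0.2, -3.0]
width: 0.152
gripper_force: 25.0
```

Emit:
{"method": "apply_moves", "body": {
  "commands": [
    [0,-0.001,-0.01,0,0],
    [0,0,0,0,0],
    [0,0,0,0,0]
  ]
}}

```text
clock: 17.45
position: [0.6336, -0.0169, 0.0505]
ee_rot: [-2.351, -2.084, -0.0]
force: [-0.2, -0.8, -2.8]
width: 0.149
gripper_force: 25.0
```

Emit:
{"method": "apply_moves", "body": {
  "commands": [
    [0,-0.001,-0.01,0,0],
    [0,0,0,0,0],
    [0,0,0,0,0]
  ]
}}

```text
clock: 17.82
position: [0.6336, -0.0174, 0.0505]
ee_rot: [2.351, 2.084, 0.0]
force: [-0.8, -0.1, -2.8]
width: 0.15
gripper_force: 25.0
```

Emit:
{"method": "apply_moves", "body": {
  "commands": [
    [0,-0.001,-0.008,0,0],
    [0,0,0,0,0],
    [0,0,0,0,0]
  ]
}}

```text
clock: 18.2
position: [0.6336, -0.0179, 0.0505]
ee_rot: [2.351, 2.084, 0.0]
force: [0.6, -0.7, -3.6]
width: 0.146
gripper_force: 25.0
```

Emit:
{"method": "apply_moves", "body": {
  "commands": [
    [0,-0.001,-0.008,0,0],
    [0,0,0,0,0],
    [0,0,0,0,0]
  ]
}}

```text
clock: 18.58
position: [0.6335, -0.0182, 0.0505]
ee_rot: [-2.351, -2.084, -0.0]
force: [0.1, 0.8, -3.3]
width: 0.15
gripper_force: 25.0
```

Emit:
{"method": "apply_moves", "body": {
  "commands": [
    [0,-0.001,-0.008,0,0],
    [0,0,0,0,0],
    [0,0,0,0,0]
  ]
}}

```text
clock: 18.95
position: [0.6335, -0.0184, 0.0506]
ee_rot: [-2.35, -2.084, -0.001]
force: [0.1, 2.6, -2.4]
width: 0.151
gripper_force: 25.0
```

Emit:
{"method": "apply_moves", "body": {
  "commands": [
    [0,-0.001,-0.008,0,0],
    [0,0,0,0,0],
    [0,0,0,0,0]
  ]
}}

```text
clock: 19.32
position: [0.6336, -0.0185, 0.0506]
ee_rot: [-2.35, -2.084, -0.001]
force: [1.0, 5.2, -0.7]
width: 0.154
gripper_force: 25.0
```

The tail is against the gate: force rises from y ≈ -18.3 mm, where I expected -17.9. I'll ease off to a light touch, settle it on the floor and let go.

Emit:
{"method": "apply_moves", "body": {
  "commands": [
    [0,0.001,0.009,-0.003,0],
    [0,0,0,0,0],
    [0,0,0,0,0]
  ]
}}

```text
clock: 19.7
position: [0.6336, -0.0185, 0.0505]
ee_rot: [-2.35, -2.084, -0.001]
force: [0.5, 5.1, 0.6]
width: 0.154
gripper_force: 25.0
```

Emit:
{"method": "apply_moves", "body": {
  "commands": [
    [40,0,0,0,0],
    [40,0,0,0,0],
    [40,0,0,0,0],
    [40,0,0,0,0],
    [40,0,0,0,0],
    [40,0,0,0,0]
  ]
}}

```text
clock: 20.45
position: [0.6334, -0.0188, 0.0503]
ee_rot: [2.351, 2.084, 0.0]
force: [0.6, 0.1, -0.0]
width: 0.4
gripper_force: 0.0
```

Emit:
{"method": "apply_moves", "body": {
  "commands": [
    [40,0,0,0.2,0],
    [40,0,0,0.4,0],
    [40,0,0,0.6,0],
    [40,0,0,0.6,0],
    [40,0,0,0.6,0],
    [40,0,0,0.6,0],
    [40,-0.6,0,0,0],
    [40,-0.8,0,0,0],
    [40,-0.8,0,0,0],
    [40,-0.6,0,0,0],
    [40,0,0,0,0],
    [40,0,0,0,0]
  ]
}}

```text
clock: 21.95
position: [0.4664, -0.0187, 0.2312]
ee_rot: [2.35, 2.084, 0.003]
force: [0.1, -0.6, 0.1]
width: 0.397
gripper_force: 0.0
```

```bash
python3 - <<'E'
from h import *
s=observe();print(s["clock"],s["position"],s["force"])
t,_=imaging.get_image("top");q,_=imaging.get_image("scene")
o=np.zeros((580,760,3),np.uint8);a=cv2.resize(t[160:222,218:383],None,fx=4.5,fy=4.5,interpolation=cv2.INTER_CUBIC);b=cv2.resize(q[170:290,210:370],None,fx=2.4,fy=2.4,interpolation=cv2.INTER_CUBIC)
o[:a.shape[0],:a.shape[1]]=a;o[285:285+b.shape[0],:b.shape[1]]=b
cv2.imwrite("pics/end.png",o[:,:,::-1])
E
```

```text
21.95 [ 0.46637273 -0.01872826  0.23119246] [ 0.13622755 -0.58374591  0.10268778]
```

View pics/end.png

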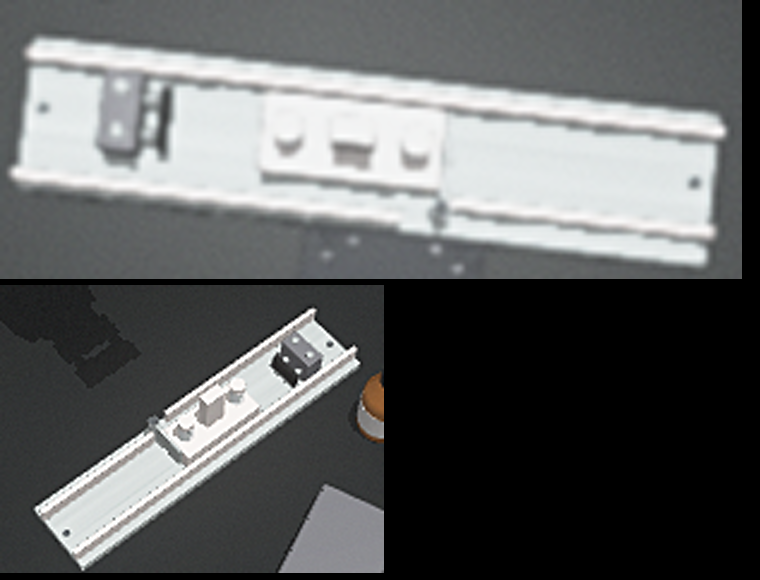

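The carrier stands on the floor of the bay with its tail against the shut gate at crop (440,150). The stop has sprung back free at (165,120), and the gripper is clear.

```bash
python3 -c "
from cell import arm
print(arm.sign_off())"
```

```text
the job is handed in; nothing more can be done
None
```

The job is handed in: the carrier went through the gate along the track floor, pressed the stop in about 4.5–5 mm (roughly 9 N), and now rests with its tail against the shut gate, released, at about 22 s on the robot's clock; contact with the gate peaked at about 5 N.

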